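# Index the pulley fixture to its next hole

### The arm

A 6-joint arm with a two-finger parallel gripper is mounted at the origin on a cart in front of the work surface, level with it; the furniture and walls round the work are solid. World frame = base frame: x ahead of the robot, y to its left, z up, the work surface at z = 0. Lengths are in m, angles in rad, forces in N, time in s.
With the tool pointing down it reaches from about 0.4 to 0.825 m from the base axis. Payload 7 kg.
Tool frame: the origin (TCP) lies at the very end of the fingers, on their centre line; the grasp point (between the pads) lies 19 mm behind it; z points along the fingers, y is the line along which they close (so a half turn about z gives the same grasp; the last joint's range is limited). The gripper opens to 88 mm and grips with 3 to 60 N. Pads are 19 mm wide; open, the fingers measure 130 mm over their backs; the gripper's body (78 mm by 193 mm) begins 47 mm behind the grasp point.
Start: joints at [-1.036, 0.359, 0.012, 0, -1.224, -0.288], TCP at [0.165, -0.655, 0.227] pointing down, gripper open.
Joint ranges: [-3.07, 3.07], [-1.43, 2.12], [-1.02, 1.25], [-3.03, 1.67], [-3.05, -0], [-3.03, 3.03]. Speed limits (rad/s): [2.39, 2.39, 3.01, 3.14, 3.14, 3.14].

### API

Orientations are given as [roll, pitch, yaw] about the fixed x, y, z axes, in that order (R = Rz(yaw) Ry(pitch) Rx(roll)).
In Python, from station import arm gives the robot as it stands. The module is installed in compiled form; this text tells all that it offers.
- The arm moves only by the shell command python3 -m crank 'ROWS' [FORCE]. ROWS is JSON, a list of rows, each an object of numbers: "dx", "dy", "dz": the shift along the world's x, y, z in m; "twist": the turn about the world's z in degrees; "grip": the opening, from -1 (shut) to 1 (fully open). A call has exactly 5 rows; each row is the pose to reach, as a shift and turn from the pose commanded when the call began; what a row does not reach only later rows make up. A row lasts 1/12 s, in which the tool goes at most 41.7 mm and 7.16 degrees, less where a joint would pass 70% of its speed; a pose out of reach is approached as far as the arm can. A call with a gripper value outside its range is refused whole. The fingers move at their own pace and stop on an object; FORCE is the grip in N (left out, the last holds). Time passes only in rows, so rows that repeat a pose let the fingers close, or fill a call up. It gives the time, the measured TCP pose, the force, the opening and the grip force at its end, in the units of the state.
- arm.get_state(): the state, without advancing time (a new reading comes with each control period).
- arm.grab_frame(name): name is "scene" or "top" or "wrist"; returns the picture (384x512x3 uint8, red, green, blue); there is no depth.
- arm.get_calibration(name): a dict with "fx", "fy", "cx", "cy" (pixels), "cam_to_world" (4x4, takes a point from camera to world coordinates); the wrist camera has in their place "tool_from_camera" (4x4, takes a point from camera to tool coordinates, whose origin is the TCP and whose axes are the flange's). Camera axes: x right, y down, z forward; pixel columns grow to the right and rows downward; lengths in m; the calibration is good to about 2 mm. The wrist camera is an equidistant fisheye: a pixel r from the principal point sees the ray r / f radians off the axis. A picture is of the moment at which its call begins: read the wrist's pose just before it. get_calibration takes no time and is no camera call.
- arm.job_done(): hands the job in; it is judged then, once.
The state is a dict: "t": time; "q": joint angles; "qd": joint speeds; "joint_efforts": joint torques, N m; "eef_pos": TCP position; "ee_rot": TCP orientation; "force": force on the tool from outside, world axes, zero at the start; "moment": the same for the moment, N m; "width": finger opening in m; "gripper_force": force on a finger pad.
Only numpy, scipy, OpenCV 4.12 (cv2) and the standard library are available. Lean on these libraries where they do the work, as an engineer would, in place of code of your own. Each camera call takes 0.05 s, during which the arm holds its last target. There are 200 camera calls.

### The job

The washer's belt pulley is bolted to the round indexing wheel on the table. Draw the black spring-pin knob up, turn the wheel anticlockwise (seen from above) to the very next hole, without going past it, and let the pin drop fully home there, then let go. Be gentle: never force the wheel or the pin against the side or edge of a hole, and leave the things round about where they are.

Things in the scene. Friction and masses are not known exactly. Their poses are not given: they have to be found in the camera images.
- knob (a point): Middle of the black upright cylindrical knob of the spring index pin: 26 mm in diameter, 30 mm tall. It stands 80 mm out from the wheel's axis, 62 mm above the table when the pin is home, lifts straight up 14 mm at most, and rides round with the wheel. Its x axis points away from the wheel's axis, z up. Around its stem: a steel collar 20 mm wide, 10 mm tall, on the wheel.
- axis (a point): Point on the wheel's vertical turning axis, 62 mm above the table. The wheel is a flat aluminium disc 200 mm in diameter, upper face 36.5 mm above the table, with a grey belt pulley in the middle (63 mm in diameter, top of its nut 66 mm above the table), on a low round grey stand fixed to the table. x points to the knob and turns with the wheel; z up.
- wheel (a joint): Turn of the wheel in rad, 0 at the start, growing anticlockwise seen from above. Takes about 2 N at the knob, stays where it is left. The holes are hidden under the disc: the pin starts in the one at 0; the next lies between 0.60 and 1.00 (differs each time, to be found by feel), the following one 0.75 farther, another at -0.75. Play in a hole: 0.02 either way.
- index_pin (a joint): Lift of the pin in m: 0 is fully home in a hole, 0.009 or more is clear of the plate, 0.014 is the stop. A spring pushes it down, with its weight 5 N at home, 7 N at the stop. Let go between holes it rests on the plate at about 0.0085 and slides with 1 to 2 N of drag; when the wheel brings it over a hole it snaps down by itself and locks the wheel. The pin is 8 mm thick, its end round.
- spool: Bystander: wooden thread spool standing near the stand, 30 mm in diameter, 42 mm tall; origin under its centre.
- tape: Bystander: black tape roll lying near the stand, 62 mm across, 19 mm high; origin under its centre.
- screwdriver: Bystander: yellow screwdriver lying near the stand, 190 mm long, 27 mm high; origin under its centre.
- keys: Bystander: flat bunch of keys on the table, 110 x 121 mm; origin under its centre.

How it is judged:
By the outcome, as a careful person would: the job done as asked, in the order asked, and still so for the second after the job is handed in, with the robot touching nothing.
It also fails if it takes over 45 s, if anything falls off the work surface, if the arm or the gripper's body presses on something with over 40 N, if the wrist force passes 120 N, or if a joint passes its speed limit or range.

## Working session

There is one attempt and no reset: what is moved stays moved. The work goes in short steps, Python scripts to look and compute and a shell command to move; the robot and the scene stay as the last step left them, time stands still between calls to the robot, and variables do not carry over. Pictures are saved under pics/ and viewed, at most 10 in all, crops included, and the job is handed in when it is done.

```bash
mkdir -p pics
python3 - <<'E'
from station import arm
import cv2
for n in ("scene","top"):
    cv2.imwrite(f"pics/{n}0.png",cv2.resize(arm.grab_frame(n)[:,:,::-1],(800,600)))
    print(arm.get_calibration(n))
s=arm.get_state();print(s)
E
```

```text
{'fx': 401.53360053301554, 'fy': 401.53360053301554, 'cx': 254.17522328416337, 'cy': 192.36939688947766, 'cam_to_world': array([[-0.71458   , -0.51655722,  0.47174576,  0.08503762],
       [-0.69946433,  0.53836623, -0.47001218,  0.71972209],
       [-0.0111838 , -0.66583063, -0.74601909,  0.74112837],
       [ 0.        ,  0.        ,  0.        ,  1.        ]])}
{'fx': 481.2773654698932, 'fy': 481.2773654698932, 'cx': 260.92229176057634, 'cy': 187.63160520305794, 'cam_to_world': array([[ 0.00744265, -0.99816606,  0.06007595,  0.43924759],
       [-0.99994567, -0.00786751, -0.00683871,  0.29534137],
       [ 0.00729882, -0.06002179, -0.99817038,  1.10442148],
       [ 0.        ,  0.        ,  0.        ,  1.        ]])}
{'t': 0.1, 'q': array([-1.03586812e+00,  3.59309522e-01,  1.11532442e-02, -2.95091852e-04,
       -1.22409596e+00, -2.88101970e-01]), 'qd': array([-0.00050206, -0.00068692,  0.00070011,  0.00109192,  0.00113409,
        0.00132268]), 'joint_efforts': array([ 1.83101965e-03, -5.84164381e+01,  2.93755603e+01,  7.01540351e+00,
        1.01729447e-02, -6.21531558e-05]), 'eef_pos': array([ 0.16478613, -0.65412906,  0.22572371]), 'ee_rot': array([ 3.14011792e+00, -1.47722119e-04, -2.89486678e+00]), 'force': array([-0.06672449,  0.92042055, -0.79829014]), 'moment': array([ 0.00520419,  0.00683411, -0.0356742 ]), 'gripper_force': 0.0, 'width': 0.08794882910035041}
```

View pics/top0.png

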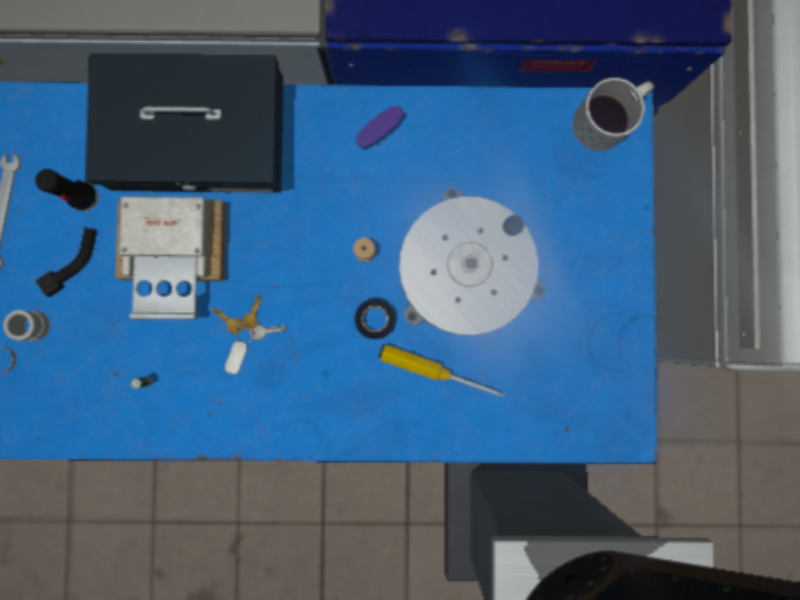

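View pics/scene0.png

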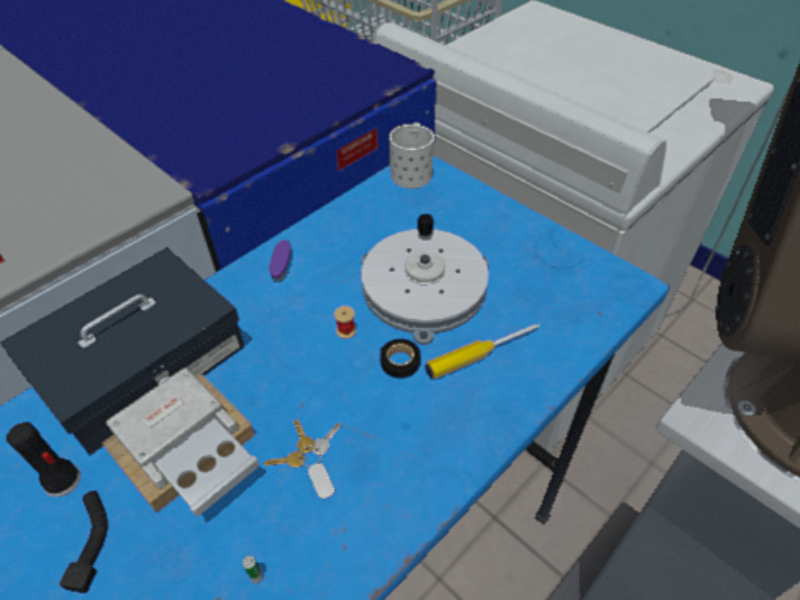

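The top view shows the wheel centred at about (469,264), the nut at (470,263) and the knob at (514,225). In the scene view the middle of the knob is at about (425,226) and the nut at (425,260).

```bash
cat > h.py <<'E'
import numpy as np
from station import arm
def pix(name,u,v,z,s=.64):
    c=arm.get_calibration(name);M=c["cam_to_world"]
    d=M[:3,:3]@[(u*s-c["cx"])/c["fx"],(v*s-c["cy"])/c["fy"],1]
    return M[:3,3]+d*(z-M[2,3])/d[2]
E
python3 - <<'E'
from h import *
a=pix("top",470,263,.066);d=pix("top",469,264.5,.0365);k=pix("top",514,225,.077);k2=pix("scene",425,226,.062);a2=pix("scene",425,260,.066)
print(a,d,k,k2,a2)
for kk in(k,k2):
  v=(kk-d)[:2];print(np.linalg.norm(v),np.degrees(np.arctan2(v[1],v[0])),np.linalg.norm(kk[:2]))
E
```

```text
[0.54437223 0.20207916 0.066     ] [0.54519764 0.20085212 0.0365    ] [0.59632923 0.14254158 0.077     ] [0.59529871 0.14470916 0.062     ] [0.53940794 0.20541742 0.066     ]
0.07755357588365631 -48.7529863202019 0.6131285797946688
0.07524724156267225 -48.254793877851434 0.6126347128625091
```

Run:
```python
from h import *
for z in (0,.1,.2,.3,.4):
  print(z,[np.round(pix("top",*p,z)[:2],2) for p in((720,365),(750,350),(655,360))],[np.round(pix("scene",*p,z)[:2],2) for p in((628,222),(655,145),(768,90))])
import cv2
cv2.imwrite("pics/w0.png",arm.grab_frame("wrist")[:,:,::-1])
```

```text
0 [array([ 0.4 , -0.17]), array([ 0.43, -0.22]), array([ 0.41, -0.08])] [array([ 0.39, -0.16]), array([ 0.47, -0.41]), array([ 0.4 , -0.77])]
0.1 [array([ 0.41, -0.13]), array([ 0.43, -0.17]), array([ 0.41, -0.04])] [array([ 0.35, -0.04]), array([ 0.42, -0.26]), array([ 0.35, -0.57])]
0.2 [array([ 0.41, -0.09]), array([ 0.43, -0.12]), array([ 0.42, -0.01])] [array([0.31, 0.07]), array([ 0.37, -0.1 ]), array([ 0.31, -0.37])]
0.3 [array([ 0.41, -0.04]), array([ 0.43, -0.08]), array([0.42, 0.03])] [array([0.27, 0.19]), array([0.32, 0.05]), array([ 0.27, -0.17])]
0.4 [array([ 0.42, -0.  ]), array([ 0.43, -0.03]), array([0.42, 0.06])] [array([0.22, 0.31]), array([0.26, 0.2 ]), array([0.23, 0.03])]
```

View pics/w0.png

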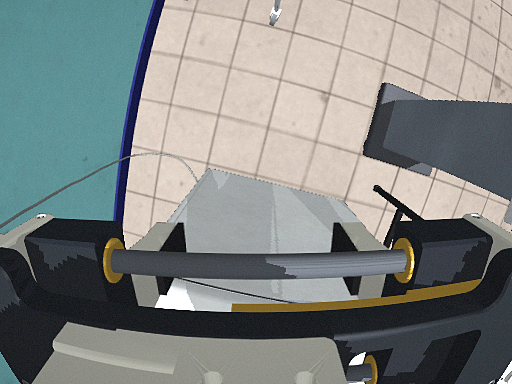

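The wrist view shows the washer's white and grey top below the gripper, at about table level. The path at z≈0.23 is therefore clear, and I'm setting out to a point above the knob.

```bash
python3 -m crank '[{"dx":0.017,"dy":0.032,"dz":0.004,"twist":5},{"dx":0.035,"dy":0.064,"dz":0.008,"twist":10},{"dx":0.052,"dy":0.095,"dz":0.012,"twist":14},{"dx":0.069,"dy":0.127,"dz":0.016,"twist":19},{"dx":0.086,"dy":0.159,"dz":0.02,"twist":23.5}]'
python3 -m crank '[{"dx":0.017,"dy":0.032,"twist":5},{"dx":0.035,"dy":0.064,"twist":10},{"dx":0.052,"dy":0.095,"twist":14},{"dx":0.069,"dy":0.127,"twist":19},{"dx":0.086,"dy":0.159,"twist":23.5}]'
python3 -m crank '[{"dx":0.017,"dy":0.032,"twist":5},{"dx":0.035,"dy":0.064,"twist":10},{"dx":0.052,"dy":0.095,"twist":14},{"dx":0.069,"dy":0.127,"twist":19},{"dx":0.086,"dy":0.159,"twist":23.5}]'
python3 -m crank '[{"dx":0.017,"dy":0.032,"twist":5},{"dx":0.035,"dy":0.064,"twist":10},{"dx":0.052,"dy":0.095,"twist":14},{"dx":0.069,"dy":0.127,"twist":19},{"dx":0.086,"dy":0.159,"twist":23.5}]'
python3 -m crank '[{"dx":0.017,"dy":0.032,"dz":-0.01,"twist":5},{"dx":0.035,"dy":0.064,"dz":-0.02,"twist":10},{"dx":0.052,"dy":0.095,"dz":-0.03,"twist":14},{"dx":0.069,"dy":0.127,"dz":-0.04,"twist":19},{"dx":0.087,"dy":0.160,"dz":-0.05,"twist":23.5}]'
python3 - <<'E'
from h import *
import cv2
s=arm.get_state();print(s["t"],s["eef_pos"],s["ee_rot"],s["force"],s["q"])
cv2.imwrite("pics/w1.png",arm.grab_frame("wrist")[:,:,::-1]);print(arm.get_calibration("wrist"))
cv2.imwrite("pics/s1.png",cv2.resize(arm.grab_frame("scene")[100:300,170:430,::-1],(780,600)))
E
```

```text
0.15 [ 0.16481443 -0.65420592  0.22582734] [ 3.14035900e+00 -1.06423459e-04 -2.89483064e+00] [-0.1007735  -0.2457908   0.00157856] [-1.03587411e+00  3.59234878e-01  1.12677026e-02 -2.64286076e-04
 -1.22404220e+00 -2.88070303e-01]
{'fx': 297.3186396354542, 'fy': 297.3186396354542, 'cx': 258.1359543629987, 'cy': 190.03737156962805, 'tool_from_camera': array([[-3.35388749e-04, -9.61000236e-01, -2.76547344e-01,
         7.46802999e-02],
       [ 9.99999925e-01, -3.75573033e-04,  9.23424140e-05,
        -3.68414928e-04],
       [-1.92604806e-04, -2.76547292e-01,  9.61000290e-01,
        -1.57745625e-01],
       [ 0.00000000e+00,  0.00000000e+00,  0.00000000e+00,
         1.00000000e+00]])}invalid input at $[0]: expected keys dx, dy, dz, twist, grip
invalid input at $[0]: expected keys dx, dy, dz, twist, grip
invalid input at $[0]: expected keys dx, dy, dz, twist, grip
invalid input at $[0]: expected keys dx, dy, dz, twist, grip
invalid input at $[0]: expected keys dx, dy, dz, twist, grip
```

View pics/w1.png

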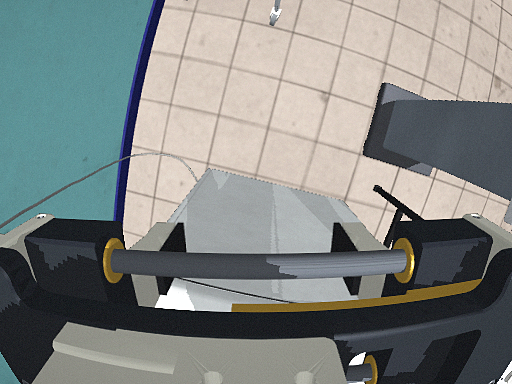

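Nothing has moved and the view is the same, because every row needs all five keys. I'm sending the moves again with them.

```bash
python3 -m crank '[{"dx":0.017,"dy":0.032,"dz":0.004,"twist":5,"grip":1},{"dx":0.035,"dy":0.064,"dz":0.008,"twist":10,"grip":1},{"dx":0.052,"dy":0.095,"dz":0.012,"twist":14,"grip":1},{"dx":0.069,"dy":0.127,"dz":0.016,"twist":19,"grip":1},{"dx":0.086,"dy":0.159,"dz":0.02,"twist":23.5,"grip":1}]' &&
python3 -m crank '[{"dx":0.017,"dy":0.032,"dz":0,"twist":5,"grip":1},{"dx":0.035,"dy":0.064,"dz":0,"twist":10,"grip":1},{"dx":0.052,"dy":0.095,"dz":0,"twist":14,"grip":1},{"dx":0.069,"dy":0.127,"dz":0,"twist":19,"grip":1},{"dx":0.086,"dy":0.159,"dz":0,"twist":23.5,"grip":1}]' &&
python3 -m crank '[{"dx":0.017,"dy":0.032,"dz":0,"twist":5,"grip":1},{"dx":0.035,"dy":0.064,"dz":0,"twist":10,"grip":1},{"dx":0.052,"dy":0.095,"dz":0,"twist":14,"grip":1},{"dx":0.069,"dy":0.127,"dz":0,"twist":19,"grip":1},{"dx":0.086,"dy":0.159,"dz":0,"twist":23.5,"grip":1}]' &&
python3 -m crank '[{"dx":0.017,"dy":0.032,"dz":0,"twist":5,"grip":1},{"dx":0.035,"dy":0.064,"dz":0,"twist":10,"grip":1},{"dx":0.052,"dy":0.095,"dz":0,"twist":14,"grip":1},{"dx":0.069,"dy":0.127,"dz":0,"twist":19,"grip":1},{"dx":0.086,"dy":0.159,"dz":0,"twist":23.5,"grip":1}]' &&
python3 -m crank '[{"dx":0.017,"dy":0.032,"dz":-0.01,"twist":5,"grip":1},{"dx":0.035,"dy":0.064,"dz":-0.02,"twist":10,"grip":1},{"dx":0.052,"dy":0.095,"dz":-0.03,"twist":14,"grip":1},{"dx":0.069,"dy":0.127,"dz":-0.04,"twist":19,"grip":1},{"dx":0.087,"dy":0.160,"dz":-0.05,"twist":23.5,"grip":1}]'
python3 - <<'E'
from h import *
import cv2
s=arm.get_state();print(s["t"],s["eef_pos"],s["ee_rot"],s["force"],s["q"])
cv2.imwrite("pics/w2.png",arm.grab_frame("wrist")[:,:,::-1])
E
```

```text
t: 0.67
eef_pos: [0.2512, -0.494, 0.2465]
ee_rot: [3.141, 0.0, -2.481]
force: [1.5, 0.8, 0.7]
width: 0.0873
gripper_force: 0.0
t: 1.08
eef_pos: [0.3373, -0.3349, 0.2468]
ee_rot: [-3.141, 0.0, -2.07]
force: [1.4, 0.3, -0.3]
width: 0.0875
gripper_force: 0.0
t: 1.5
eef_pos: [0.4233, -0.1758, 0.2469]
ee_rot: [-3.141, 0.0, -1.66]
force: [1.3, -0.6, -1.8]
width: 0.0876
gripper_force: 0.0
t: 1.92
eef_pos: [0.5093, -0.0167, 0.2468]
ee_rot: [-3.141, -0.0, -1.25]
force: [1.0, -0.8, 0.5]
width: 0.0874
gripper_force: 0.0
t: 2.33
eef_pos: [0.5963, 0.1431, 0.1961]
ee_rot: [-3.141, -0.0, -0.84]
force: [0.0, -0.3, -0.5]
width: 0.0874
gripper_force: 0.0
2.3333 [0.59629381 0.1430885  0.19611853] [-3.14148942e+00 -2.89309373e-06 -8.39600494e-01] [ 0.01054639 -0.33073077 -0.5086809 ] [ 5.53612694e-01  2.78904627e-01 -1.74308371e-01 -1.71168049e-05
 -1.11748121e+00  1.77590635e-01]
```

View pics/w2.png

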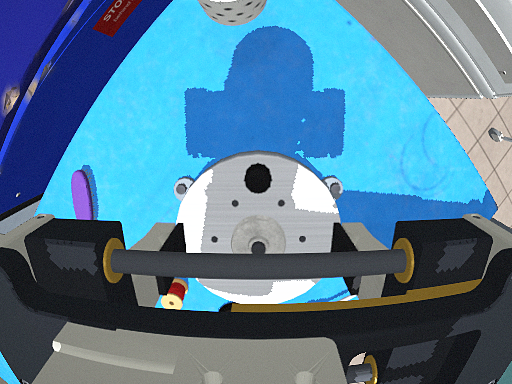

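The wrist view shows the knob's middle at about (258,178), straight above the nut at (259,247), so the closing line is tangential as planned.

```bash
cat >> h.py <<'E'
from scipy.spatial.transform import Rotation as Ro
def wpix(u,v,z,s=None):
    s=s or arm.get_state();c=arm.get_calibration("wrist");T=c["tool_from_camera"]
    p=np.array([u-c["cx"],v-c["cy"]]);r=np.linalg.norm(p);t=r/c["fx"]
    d=np.r_[p/r*np.sin(t),np.cos(t)]
    R=Ro.from_euler("xyz",s["ee_rot"]).as_matrix();o=s["eef_pos"]+R@T[:3,3];d=R@T[:3,:3]@d
    return o+d*(z-o[2])/d[2]
E
python3 - <<'E'
from h import *
k=wpix(258,178,.065);n=wpix(259,247,.066);print(k,n,np.linalg.norm((k-n)[:2]),np.degrees(np.arctan2(*(k-n)[1::-1])))
e1=wpix(177,220,.0365);e2=wpix(340,220,.0365);print((e1+e2)/2,np.linalg.norm(e1-e2))
E
```

```text
[0.60194096 0.14393699 0.065     ] [0.55035778 0.19902261 0.066     ] 0.07546687516875059 -46.88061738690218
[0.56310863 0.1856567  0.0365    ] 0.19025924399664587
```

```bash
python3 - <<'E'
from h import *
s=arm.get_state();print(s["t"],s["eef_pos"],s["ee_rot"],s["qd"])
o=dict(eef_pos=np.array([.59629381,.1430885,.19611853]),ee_rot=np.array([-3.14148942,0,-.8396]))
print(wpix(258,178,.065,o),wpix(259,247,.066,o),(wpix(177,220,.0365,o)+wpix(340,220,.0365,o))/2)
E
python3 -m crank '[{"dx":0,"dy":0,"dz":0,"twist":0,"grip":1},{"dx":0,"dy":0,"dz":-0.01,"twist":0,"grip":0.6},{"dx":0,"dy":0,"dz":-0.03,"twist":0,"grip":0.2},{"dx":0,"dy":0,"dz":-0.05,"twist":0,"grip":0.1},{"dx":0,"dy":0,"dz":-0.06,"twist":0,"grip":0}]' 5
python3 - <<'E'
from h import *
import cv2
s=arm.get_state();print(s["t"],s["eef_pos"],s["ee_rot"])
cv2.imwrite("pics/w3.png",cv2.resize(arm.grab_frame("wrist")[120:300,140:380,::-1],(800,600)))
E
```

```text
2.3833 [0.59870796 0.1477418  0.19305833] [ 3.14049735e+00  3.50456102e-04 -8.31895222e-01] [-0.03567371 -0.04097335 -0.07367907 -0.01108341 -0.02516633 -0.09653598]
[0.59914454 0.13988653 0.065     ] [0.54744406 0.19595527 0.066     ] [0.56036873 0.18229541 0.0365    ]
t: 2.8
eef_pos: [0.5943, 0.14, 0.1344]
ee_rot: [3.14, 0.001, -0.846]
force: [-0.6, 0.5, -0.2]
width: 0.0664
gripper_force: 0.0
2.8 [0.5942585  0.13995246 0.13442298] [ 3.13958691e+00  1.09314070e-03 -8.46138502e-01]
```

View pics/w3.png

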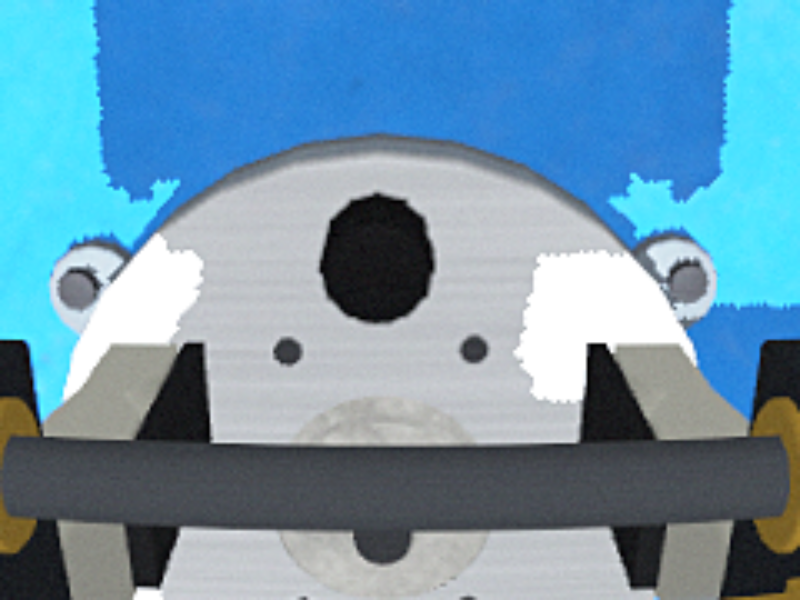

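In the crop the knob's middle is at (377,258), which is full-image (253,197). The fingers' midline is at about crop 396, so the knob lies about 4 mm to the tool's −y side.

```bash
python3 - <<'E'
from h import *
o=dict(eef_pos=np.array([.5942585,.13995246,.13442298]),ee_rot=np.array([3.13958691,.00109,-.8461385]))
k=wpix(253.1,197.4,.067,o);n=wpix(140+383*.3,120+540*.3,.066,o);print(k,n,np.linalg.norm((k-n)[:2]),np.degrees(np.arctan2(*(k-n)[1::-1])))
E
python3 -m crank '[{"dx":0,"dy":0,"dz":0,"twist":0,"grip":-0.1},{"dx":0,"dy":0,"dz":0,"twist":0,"grip":-0.1},{"dx":0,"dy":0,"dz":0,"twist":0,"grip":-0.1},{"dx":0,"dy":0,"dz":0,"twist":0,"grip":-0.1},{"dx":0,"dy":0,"dz":0,"twist":0,"grip":-0.1}]' 5
python3 - <<'E'
from h import *
import cv2
s=arm.get_state();print(s["t"],s["eef_pos"],s["ee_rot"],s["qd"])
im=arm.grab_frame("wrist")
g=im[165:240,200:310].max(2)<45
n,l,st,c=cv2.connectedComponentsWithStats(g.astype("uint8"))
for i in range(1,n):
  if st[i][4]>150: print(st[i],c[i]+[200,165], wpix(c[i][0]+200,c[i][1]+165,.067,s))
E
```

```text
[0.59962193 0.13944924 0.067     ] [0.54551035 0.1989731  0.066     ] 0.08044348229488428 -47.72684741791684
t: 3.27
eef_pos: [0.5963, 0.1416, 0.1376]
ee_rot: [-3.14, -0.0, -0.844]
force: [-0.5, -0.8, -0.6]
width: 0.0396
gripper_force: 0.0
3.2667 [0.59632167 0.14164628 0.13756263] [-3.13995816e+00 -3.90347881e-04 -8.44080983e-01] [ 0.00181842  0.00591511 -0.00424306  0.00013665  0.00194054  0.00083523]
[ 40  13  33  38 955] [256.28691099 196.47748691] [0.59991921 0.13973697 0.067     ]
```

```bash
python3 -m crank '[{"dx":0.0033,"dy":-0.002,"dz":-0.02,"twist":0,"grip":-0.1},{"dx":0.0033,"dy":-0.002,"dz":-0.04,"twist":0,"grip":-0.1},{"dx":0.0033,"dy":-0.002,"dz":-0.06,"twist":0,"grip":-0.1},{"dx":0.0033,"dy":-0.002,"dz":-0.08,"twist":0,"grip":-0.1},{"dx":0.0033,"dy":-0.002,"dz":-0.0905,"twist":0,"grip":-0.1}]' 5
python3 -m crank '[{"dx":0,"dy":0,"dz":0,"twist":0,"grip":-0.1},{"dx":0,"dy":0,"dz":0,"twist":0,"grip":-0.2},{"dx":0,"dy":0,"dz":0,"twist":0,"grip":-0.25},{"dx":0,"dy":0,"dz":0,"twist":0,"grip":-0.3},{"dx":0,"dy":0,"dz":0,"twist":0,"grip":-0.3}]' 5
python3 - <<'E'
from h import *
import cv2
s=arm.get_state();print(s["t"],s["eef_pos"],s["ee_rot"],s["force"],s["moment"])
im=arm.grab_frame("wrist")
cv2.imwrite("pics/w4.png",cv2.resize(im[150:300,160:360,::-1],(800,600)))
E
```

```text
t: 3.73
eef_pos: [0.5982, 0.1391, 0.044]
ee_rot: [3.139, 0.001, -0.844]
force: [-0.3, -0.5, 0.1]
width: 0.0395
gripper_force: 0.0
t: 4.15
eef_pos: [0.5999, 0.1398, 0.0473]
ee_rot: [-3.14, -0.001, -0.844]
force: [-0.9, 0.5, -0.4]
width: 0.0312
gripper_force: 0.0
4.15 [0.59986432 0.13983    0.04732871] [-3.13959305e+00 -5.06863310e-04 -8.43914596e-01] [-0.94304792  0.52422198 -0.4163131 ] [-0.04050266  0.15875353  0.04776796]
```

View pics/w4.png

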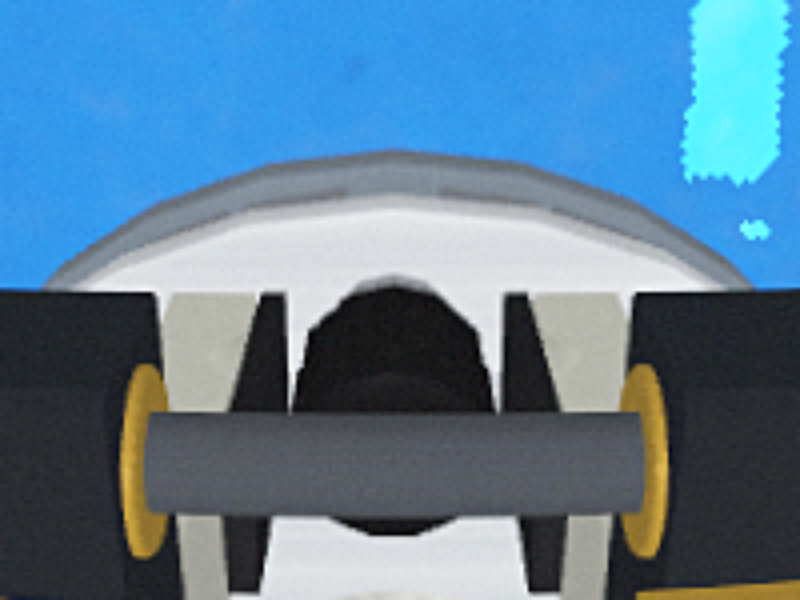

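The knob spans 295–493 between fingers at 287 and 503, so it is centred. Closing now.

```bash
python3 -m crank '[{"dx":0,"dy":0,"dz":0,"twist":0,"grip":-0.4},{"dx":0,"dy":0,"dz":0,"twist":0,"grip":-0.5},{"dx":0,"dy":0,"dz":0,"twist":0,"grip":-0.6},{"dx":0,"dy":0,"dz":0,"twist":0,"grip":-0.6},{"dx":0,"dy":0,"dz":0,"twist":0,"grip":-0.6}]' 25
python3 -m crank '[{"dx":0,"dy":0,"dz":0.001,"twist":0,"grip":-0.6},{"dx":0,"dy":0,"dz":0.002,"twist":0,"grip":-0.6},{"dx":0,"dy":0,"dz":0.003,"twist":0,"grip":-0.6},{"dx":0,"dy":0,"dz":0.004,"twist":0,"grip":-0.6},{"dx":0,"dy":0,"dz":0.004,"twist":0,"grip":-0.6}]' 25
```

```text
t: 4.62
eef_pos: [0.5996, 0.1397, 0.0466]
ee_rot: [-3.141, -0.0, -0.844]
force: [-1.7, 0.9, 5.9]
width: 0.0253
gripper_force: 25.0
t: 5.03
eef_pos: [0.5992, 0.1394, 0.0498]
ee_rot: [3.141, 0.0, -0.844]
force: [4.0, 1.3, -5.3]
width: 0.0254
gripper_force: 25.0
```

```bash
python3 -m crank '[{"dx":0,"dy":0,"dz":0.002,"twist":0,"grip":-0.6},{"dx":0,"dy":0,"dz":0.004,"twist":0,"grip":-0.6},{"dx":0,"dy":0,"dz":0.006,"twist":0,"grip":-0.6},{"dx":0,"dy":0,"dz":0.007,"twist":0,"grip":-0.6},{"dx":0,"dy":0,"dz":0.0075,"twist":0,"grip":-0.6}]' 25
python3 -m crank '[{"dx":0,"dy":0,"dz":0,"twist":0,"grip":-0.6},{"dx":0,"dy":0,"dz":0,"twist":0,"grip":-0.6},{"dx":0,"dy":0,"dz":0,"twist":0,"grip":-0.6},{"dx":0,"dy":0,"dz":0,"twist":0,"grip":-0.6},{"dx":0,"dy":0,"dz":0,"twist":0,"grip":-0.6}]' 25
python3 - <<'E'
import numpy as np
c=np.array([.5452,.2000]);k=np.array([.5993,.1396])
r=.0805;a0=np.arctan2(*(k-c)[::-1]);print(np.linalg.norm(k-c),np.degrees(a0))
a0=np.radians(-47.9)
for t in np.arange(0,1.01,.05): print(round(t,2),np.degrees(t).round(1),(.08*np.array([np.cos(a0+t)-np.cos(a0),np.sin(a0+t)-np.sin(a0)])*1000).round(1))
E
```

```text
t: 5.45
eef_pos: [0.5991, 0.1393, 0.0577]
ee_rot: [3.142, -0.0, -0.844]
force: [4.3, -1.5, -7.4]
width: 0.0254
gripper_force: 25.0
t: 5.87
eef_pos: [0.5991, 0.1394, 0.0575]
ee_rot: [3.141, -0.0, -0.844]
force: [4.2, -0.7, -6.7]
width: 0.0252
gripper_force: 25.0
0.0810861887129985 -48.149343324761254
0.0 0.0 [0. 0.]
0.05 2.9 [2.9 2.8]
0.1 5.7 [5.7 5.7]
0.15 8.6 [8.3 8.7]
0.2 11.5 [10.7 11.8]
0.25 14.3 [13.  15.1]
0.3 17.2 [15.1 18.5]
0.35 20.1 [17.1 22. ]
0.4 22.9 [18.9 25.6]
0.45 25.8 [20.5 29.2]
0.5 28.6 [21.9 33. ]
0.55 31.5 [23.1 36.8]
0.6 34.4 [24.1 40.7]
0.65 37.2 [25.  44.6]
0.7 40.1 [25.6 48.5]
0.75 43.0 [26.1 52.5]
0.8 45.8 [26.3 56.5]
0.85 48.7 [26.4 60.5]
0.9 51.6 [26.2 64.5]
0.95 54.4 [25.8 68.5]
1.0 57.3 [25.3 72.4]
```

```bash
python3 -m crank '[{"dx":0.0029,"dy":0.0028,"dz":0,"twist":2.9,"grip":-0.6},{"dx":0.0057,"dy":0.0057,"dz":0,"twist":5.7,"grip":-0.6},{"dx":0.0083,"dy":0.0087,"dz":0,"twist":8.6,"grip":-0.6},{"dx":0.0107,"dy":0.0118,"dz":0,"twist":11.5,"grip":-0.6},{"dx":0.013,"dy":0.0151,"dz":0,"twist":14.3,"grip":-0.6}]' 25
python3 -m crank '[{"dx":0.0021,"dy":0.0034,"dz":0,"twist":2.9,"grip":-0.6},{"dx":0.0041,"dy":0.0069,"dz":0,"twist":5.8,"grip":-0.6},{"dx":0.0059,"dy":0.0105,"dz":0,"twist":8.6,"grip":-0.6},{"dx":0.0075,"dy":0.0141,"dz":0,"twist":11.5,"grip":-0.6},{"dx":0.0089,"dy":0.0179,"dz":0,"twist":14.3,"grip":-0.6}]' 25
python3 -m crank '[{"dx":0,"dy":0,"dz":0,"twist":0,"grip":-0.6},{"dx":0,"dy":0,"dz":-0.001,"twist":0,"grip":-0.6},{"dx":0,"dy":0,"dz":-0.002,"twist":0,"grip":-0.6},{"dx":0,"dy":0,"dz":-0.0025,"twist":0,"grip":-0.6},{"dx":0,"dy":0,"dz":-0.0025,"twist":0,"grip":-0.6}]' 25
```

```text
t: 6.28
eef_pos: [0.6124, 0.1544, 0.0575]
ee_rot: [3.141, -0.0, -0.592]
force: [5.2, -2.6, -5.8]
width: 0.0255
gripper_force: 25.0
t: 6.7
eef_pos: [0.6217, 0.1725, 0.0576]
ee_rot: [-3.141, -0.001, -0.342]
force: [5.6, -1.5, -6.4]
width: 0.0254
gripper_force: 25.0
t: 7.12
eef_pos: [0.6218, 0.1729, 0.0554]
ee_rot: [-3.141, -0.001, -0.344]
force: [5.2, -0.7, -4.6]
width: 0.0254
gripper_force: 25.0
```

```bash
python3 -m crank '[{"dx":0,"dy":0,"dz":0,"twist":0,"grip":-0.38},{"dx":0,"dy":0,"dz":0,"twist":0,"grip":-0.36},{"dx":0,"dy":0,"dz":0,"twist":0,"grip":-0.36},{"dx":0,"dy":0,"dz":0,"twist":0,"grip":-0.36},{"dx":0,"dy":0,"dz":0,"twist":0,"grip":-0.36}]' 25
python3 - <<'E'
from h import *
import cv2
im=arm.grab_frame("wrist");np.save("ref.npy",im)
a=arm.grab_frame("scene")
cv2.imwrite("pics/c5.png",cv2.hconcat([cv2.resize(im[150:300,160:360,::-1],(400,300)),cv2.resize(a[90:240,200:400,::-1],(400,300))]))
E
```

```text
t: 7.53
eef_pos: [0.6208, 0.1724, 0.0552]
ee_rot: [3.141, 0.0, -0.345]
force: [0.3, 0.1, 1.1]
width: 0.028
gripper_force: 0.0
```

View pics/c5.png

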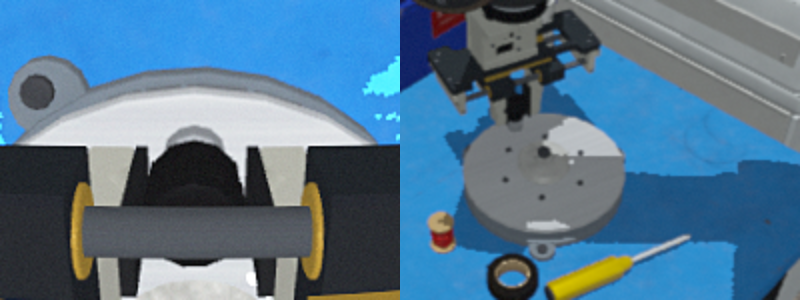

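The wrist pane shows the knob raised and loose between the fingers, with the collar visible beyond it at about (195,132). Nothing round about has moved. I'll push on slowly and check after each step whether the knob has dropped.

```bash
cat > chk.py <<'E'
import sys
from h import *
def row(im): # lowest-v dark row of the knob's outer edge
    g=im[195:250,248:266].max(2)<50
    return float(np.median(np.argmax(g,axis=0)))+195
im=arm.grab_frame("wrist");s=arm.get_state()
r,r0=row(im),row(np.load("ref.npy"))
print("ROW",r0,r,"F",s["force"].round(1),"yaw",s["ee_rot"][2].round(3))
sys.exit(abs(r-r0)>2.5 or np.linalg.norm(s["force"][:2])>8)
E
python3 -m crank '[{"dx":0.0003,"dy":0.0008,"dz":0,"twist":0.6,"grip":-0.36},{"dx":0.0005,"dy":0.0015,"dz":0,"twist":1.2,"grip":-0.36},{"dx":0.0008,"dy":0.0023,"dz":0,"twist":1.8,"grip":-0.36},{"dx":0.001,"dy":0.003,"dz":0,"twist":2.4,"grip":-0.36},{"dx":0.0012,"dy":0.0038,"dz":0,"twist":2.9,"grip":-0.36}]' 25 && python3 chk.py &&
python3 -m crank '[{"dx":0.0001,"dy":0.0004,"dz":0,"twist":0.3,"grip":-0.36},{"dx":0.0002,"dy":0.0008,"dz":0,"twist":0.6,"grip":-0.36},{"dx":0.0003,"dy":0.0012,"dz":0,"twist":0.9,"grip":-0.36},{"dx":0.0004,"dy":0.0016,"dz":0,"twist":1.2,"grip":-0.36},{"dx":0.0005,"dy":0.002,"dz":0,"twist":1.4,"grip":-0.36}]' 25 && python3 chk.py
```

```text
t: 8.05
eef_pos: [0.6217, 0.1752, 0.0549]
ee_rot: [3.14, 0.001, -0.293]
force: [-1.3, -4.4, 2.0]
width: 0.0279
gripper_force: 2.0
ROW 221.5 222.0 F [-1.1 -3.1  0.3] yaw -0.293False
```

```bash
sed -i 's/sys.exit(\(.*\))$/sys.exit(int(\1))/' chk.py
python3 -m crank '[{"dx":0.0001,"dy":0.0004,"dz":0,"twist":0.3,"grip":-0.36},{"dx":0.0002,"dy":0.0008,"dz":0,"twist":0.6,"grip":-0.36},{"dx":0.0003,"dy":0.0012,"dz":0,"twist":0.9,"grip":-0.36},{"dx":0.0004,"dy":0.0016,"dz":0,"twist":1.2,"grip":-0.36},{"dx":0.0005,"dy":0.002,"dz":0,"twist":1.4,"grip":-0.36}]' 25 | grep force && python3 chk.py &&
python3 -m crank '[{"dx":0.0001,"dy":0.0004,"dz":0,"twist":0.3,"grip":-0.36},{"dx":0.0002,"dy":0.0008,"dz":0,"twist":0.6,"grip":-0.36},{"dx":0.0003,"dy":0.0012,"dz":0,"twist":0.9,"grip":-0.36},{"dx":0.0004,"dy":0.0016,"dz":0,"twist":1.2,"grip":-0.36},{"dx":0.0005,"dy":0.002,"dz":0,"twist":1.5,"grip":-0.36}]' 25 | grep force && python3 chk.py &&
python3 -m crank '[{"dx":0.0001,"dy":0.0004,"dz":0,"twist":0.3,"grip":-0.36},{"dx":0.0002,"dy":0.0008,"dz":0,"twist":0.6,"grip":-0.36},{"dx":0.0003,"dy":0.0012,"dz":0,"twist":0.9,"grip":-0.36},{"dx":0.0004,"dy":0.0016,"dz":0,"twist":1.2,"grip":-0.36},{"dx":0.0005,"dy":0.002,"dz":0,"twist":1.4,"grip":-0.36}]' 25 | grep force && python3 chk.py &&
python3 -m crank '[{"dx":0.0001,"dy":0.0004,"dz":0,"twist":0.3,"grip":-0.36},{"dx":0.0002,"dy":0.0008,"dz":0,"twist":0.6,"grip":-0.36},{"dx":0.0003,"dy":0.0012,"dz":0,"twist":0.9,"grip":-0.36},{"dx":0.0003,"dy":0.0016,"dz":0,"twist":1.2,"grip":-0.36},{"dx":0.0004,"dy":0.002,"dz":0,"twist":1.4,"grip":-0.36}]' 25 | grep force && python3 chk.py
```

```text
force: [1.0, -3.5, 1.4]
gripper_force: 1.6
ROW 221.5 222.0 F [-1.1 -3.4  1.9] yaw -0.269
force: [-0.7, -5.7, 2.3]
gripper_force: 2.9
ROW 221.5 222.0 F [-0.9 -4.9  1.5] yaw -0.243
force: [0.2, -6.2, 1.2]
gripper_force: 3.2
ROW 221.5 222.0 F [ 0.4 -3.2  2.1] yaw -0.218
force: [0.5, -7.2, 1.3]
gripper_force: 2.9
ROW 221.5 222.0 F [ 0.5 -5.2  1.2] yaw -0.194
```

```bash
python3 -m crank '[{"dx":0.0001,"dy":0.0004,"dz":0,"twist":0.3,"grip":-0.36},{"dx":0.0002,"dy":0.0008,"dz":0,"twist":0.6,"grip":-0.36},{"dx":0.0002,"dy":0.0012,"dz":0,"twist":0.9,"grip":-0.36},{"dx":0.0003,"dy":0.0016,"dz":0,"twist":1.2,"grip":-0.36},{"dx":0.0003,"dy":0.002,"dz":0,"twist":1.4,"grip":-0.36}]' 25 | grep force && python3 chk.py &&
python3 -m crank '[{"dx":0.0001,"dy":0.0004,"dz":0,"twist":0.3,"grip":-0.36},{"dx":0.0002,"dy":0.0008,"dz":0,"twist":0.6,"grip":-0.36},{"dx":0.0002,"dy":0.0012,"dz":0,"twist":0.9,"grip":-0.36},{"dx":0.0003,"dy":0.0016,"dz":0,"twist":1.2,"grip":-0.36},{"dx":0.0003,"dy":0.002,"dz":0,"twist":1.5,"grip":-0.36}]' 25 | grep force && python3 chk.py &&
python3 -m crank '[{"dx":0.0001,"dy":0.0004,"dz":0,"twist":0.3,"grip":-0.36},{"dx":0.0001,"dy":0.0008,"dz":0,"twist":0.6,"grip":-0.36},{"dx":0.0002,"dy":0.0012,"dz":0,"twist":0.9,"grip":-0.36},{"dx":0.0002,"dy":0.0016,"dz":0,"twist":1.2,"grip":-0.36},{"dx":0.0003,"dy":0.002,"dz":0,"twist":1.4,"grip":-0.36}]' 25 | grep force && python3 chk.py &&
python3 -m crank '[{"dx":0,"dy":0.0004,"dz":0,"twist":0.3,"grip":-0.36},{"dx":0.0001,"dy":0.0008,"dz":0,"twist":0.6,"grip":-0.36},{"dx":0.0001,"dy":0.0012,"dz":0,"twist":0.9,"grip":-0.36},{"dx":0.0002,"dy":0.0016,"dz":0,"twist":1.2,"grip":-0.36},{"dx":0.0002,"dy":0.002,"dz":0,"twist":1.4,"grip":-0.36}]' 25 | grep force && python3 chk.py
```

```text
force: [0.0, -5.5, 1.5]
gripper_force: 2.7
ROW 221.5 222.0 F [ 0.3 -4.8  0.1] yaw -0.169
force: [1.1, -5.5, 0.2]
gripper_force: 2.6
ROW 221.5 222.0 F [ 0.7 -4.7  0.5] yaw -0.143
force: [1.5, -5.6, 0.4]
gripper_force: 2.8
ROW 221.5 222.0 F [ 1.1 -5.7  1.9] yaw -0.119
force: [0.8, -5.1, 0.5]
gripper_force: 2.8
ROW 221.5 222.0 F [ 0.8 -5.3  0.7] yaw -0.094
```

```bash
python3 -m crank '[{"dx":0,"dy":0.0004,"dz":0,"twist":0.3,"grip":-0.36},{"dx":0,"dy":0.0008,"dz":0,"twist":0.6,"grip":-0.36},{"dx":0.0001,"dy":0.0012,"dz":0,"twist":0.9,"grip":-0.36},{"dx":0.0001,"dy":0.0016,"dz":0,"twist":1.2,"grip":-0.36},{"dx":0.0001,"dy":0.002,"dz":0,"twist":1.4,"grip":-0.36}]' 25 | grep force && python3 chk.py &&
python3 -m crank '[{"dx":0,"dy":0.0004,"dz":0,"twist":0.3,"grip":-0.36},{"dx":0,"dy":0.0008,"dz":0,"twist":0.6,"grip":-0.36},{"dx":0.0001,"dy":0.0012,"dz":0,"twist":0.9,"grip":-0.36},{"dx":0.0001,"dy":0.0016,"dz":0,"twist":1.2,"grip":-0.36},{"dx":0.0001,"dy":0.002,"dz":0,"twist":1.5,"grip":-0.36}]' 25 | grep force && python3 chk.py &&
python3 -m crank '[{"dx":0,"dy":0.0004,"dz":0,"twist":0.3,"grip":-0.36},{"dx":0,"dy":0.0008,"dz":0,"twist":0.6,"grip":-0.36},{"dx":0,"dy":0.0012,"dz":0,"twist":0.9,"grip":-0.36},{"dx":0,"dy":0.0016,"dz":0,"twist":1.2,"grip":-0.36},{"dx":0,"dy":0.002,"dz":0,"twist":1.4,"grip":-0.36}]' 25 | grep force && python3 chk.py &&
python3 -m crank '[{"dx":0,"dy":0.0004,"dz":0,"twist":0.3,"grip":-0.36},{"dx":0,"dy":0.0008,"dz":0,"twist":0.6,"grip":-0.36},{"dx":0,"dy":0.0012,"dz":0,"twist":0.9,"grip":-0.36},{"dx":0,"dy":0.0016,"dz":0,"twist":1.2,"grip":-0.36},{"dx":0,"dy":0.002,"dz":0,"twist":1.4,"grip":-0.36}]' 25 | grep force && python3 chk.py
```

```text
force: [2.0, -5.9, 0.4]
gripper_force: 2.9
ROW 221.5 222.0 F [ 1.9 -4.6  0.1] yaw -0.07
force: [1.7, -3.8, -0.3]
gripper_force: 2.3
ROW 221.5 222.0 F [ 1.4 -4.1  1.3] yaw -0.044
force: [2.0, -5.2, -0.9]
gripper_force: 2.3
ROW 221.5 222.0 F [ 2.5 -3.1 -0.4] yaw -0.019
force: [0.9, -2.1, -0.9]
gripper_force: 1.4
ROW 221.5 222.0 F [ 1.5 -2.7 -0.5] yaw 0.005
```

The push force has fallen although the row metric has not changed, so I'm taking a look.

Run:
```python
from h import *
import cv2
s=arm.get_state();print(s["t"],s["eef_pos"])
im=arm.grab_frame("wrist");np.save("now.npy",im);r=np.load("ref.npy")
a=arm.grab_frame("scene")
f=lambda i:cv2.resize(i[200:260,220:300,::-1],(400,300),interpolation=cv2.INTER_NEAREST)
b=cv2.resize(a[110:185,215:315,::-1],(400,300))
cv2.imwrite("pics/c6.png",cv2.vconcat([cv2.hconcat([f(r),f(im)]),cv2.hconcat([b,b])]))
```

```text
13.7 [0.62578638 0.20070556 0.05504264]
```

View pics/c6.png

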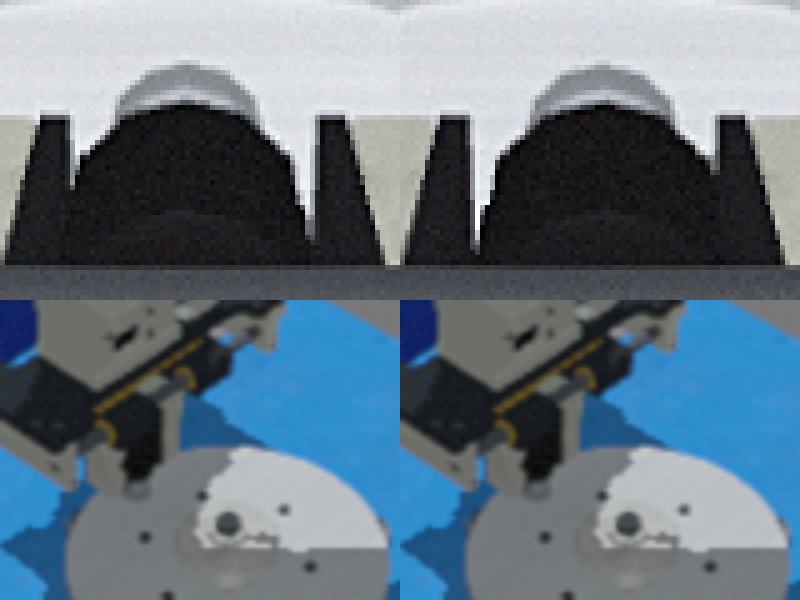

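In both wrist crops (left: reference, right: now) the collar still shows beyond the knob, so the pin is still up and resting on the plate, pushed by the trailing finger. I'm continuing.

```bash
python3 -m crank '[{"dx":0,"dy":0.0004,"dz":0,"twist":0.3,"grip":-0.36},{"dx":0,"dy":0.0008,"dz":0,"twist":0.6,"grip":-0.36},{"dx":0,"dy":0.0012,"dz":0,"twist":0.9,"grip":-0.36},{"dx":-0.0001,"dy":0.0016,"dz":0,"twist":1.2,"grip":-0.36},{"dx":-0.0001,"dy":0.002,"dz":0,"twist":1.4,"grip":-0.36}]' 25 | grep force && python3 chk.py &&
python3 -m crank '[{"dx":0,"dy":0.0004,"dz":0,"twist":0.3,"grip":-0.36},{"dx":0,"dy":0.0008,"dz":0,"twist":0.6,"grip":-0.36},{"dx":-0.0001,"dy":0.0012,"dz":0,"twist":0.9,"grip":-0.36},{"dx":-0.0001,"dy":0.0016,"dz":0,"twist":1.2,"grip":-0.36},{"dx":-0.0001,"dy":0.002,"dz":0,"twist":1.5,"grip":-0.36}]' 25 | grep force && python3 chk.py &&
python3 -m crank '[{"dx":0,"dy":0.0004,"dz":0,"twist":0.3,"grip":-0.36},{"dx":-0.0001,"dy":0.0008,"dz":0,"twist":0.6,"grip":-0.36},{"dx":-0.0001,"dy":0.0012,"dz":0,"twist":0.9,"grip":-0.36},{"dx":-0.0002,"dy":0.0016,"dz":0,"twist":1.2,"grip":-0.36},{"dx":-0.0002,"dy":0.002,"dz":0,"twist":1.4,"grip":-0.36}]' 25 | grep force && python3 chk.py &&
python3 -m crank '[{"dx":0,"dy":0.0004,"dz":0,"twist":0.3,"grip":-0.36},{"dx":-0.0001,"dy":0.0008,"dz":0,"twist":0.6,"grip":-0.36},{"dx":-0.0001,"dy":0.0012,"dz":0,"twist":0.9,"grip":-0.36},{"dx":-0.0002,"dy":0.0016,"dz":0,"twist":1.2,"grip":-0.36},{"dx":-0.0002,"dy":0.002,"dz":0,"twist":1.4,"grip":-0.36}]' 25 | grep force && python3 chk.py
```

```text
force: [-0.6, -1.7, -0.8]
gripper_force: 0.5
ROW 221.5 221.0 F [-0.7 -0.4  0. ] yaw 0.029
force: [-0.4, -0.5, -0.0]
gripper_force: 0.0
ROW 221.5 216.0 F [1.2 0.5 0.3] yaw 0.056
```

The knob dropped: the row moved by 6 px, which matches about 8.5 mm, and the forces are near zero. I'm opening and backing off straight up.

```bash
python3 -m crank '[{"dx":0,"dy":0,"dz":0,"twist":0,"grip":-0.3},{"dx":0,"dy":0,"dz":0,"twist":0,"grip":-0.2},{"dx":0,"dy":0,"dz":0,"twist":0,"grip":-0.1},{"dx":0,"dy":0,"dz":0,"twist":0,"grip":0},{"dx":0,"dy":0,"dz":0,"twist":0,"grip":0}]' 25
python3 -m crank '[{"dx":0,"dy":0,"dz":0.01,"twist":0,"grip":0},{"dx":0,"dy":0,"dz":0.03,"twist":0,"grip":0},{"dx":0,"dy":0,"dz":0.06,"twist":0,"grip":0},{"dx":0,"dy":0,"dz":0.09,"twist":0,"grip":0},{"dx":0,"dy":0,"dz":0.12,"twist":0,"grip":0}]' 25
python3 -m crank '[{"dx":0,"dy":0,"dz":0.02,"twist":0,"grip":0},{"dx":0,"dy":0,"dz":0.03,"twist":0,"grip":0},{"dx":0,"dy":0,"dz":0.03,"twist":0,"grip":0},{"dx":0,"dy":0,"dz":0.03,"twist":0,"grip":0},{"dx":0,"dy":0,"dz":0.03,"twist":0,"grip":0}]' 25
python3 - <<'E'
from h import *
import cv2
s=arm.get_state();print(s["t"],s["eef_pos"],s["ee_rot"])
im=arm.grab_frame("wrist");a=arm.grab_frame("scene")
b=cv2.resize(a[80:230,200:400,::-1],(800,600),interpolation=cv2.INTER_CUBIC)
b[:225,500:]=cv2.resize(im[130:280,160:360,::-1],(300,225))
cv2.imwrite("pics/c7.png",b)
E
```

```text
t: 15.15
eef_pos: [0.6253, 0.2043, 0.0551]
ee_rot: [-3.142, -0.0, 0.055]
force: [0.1, 0.0, 0.0]
width: 0.0429
gripper_force: 0.0
t: 15.57
eef_pos: [0.6251, 0.2041, 0.1771]
ee_rot: [3.141, -0.0, 0.055]
force: [0.9, 0.1, 0.5]
width: 0.0435
gripper_force: 0.0
t: 15.98
eef_pos: [0.6245, 0.2039, 0.2036]
ee_rot: [3.141, 0.002, 0.054]
force: [0.2, -0.5, 0.2]
width: 0.0439
gripper_force: 0.0
15.9833 [0.6244597  0.20389268 0.20361335] [3.14092187e+00 2.13906492e-03 5.44894880e-02]
```

View pics/c7.png

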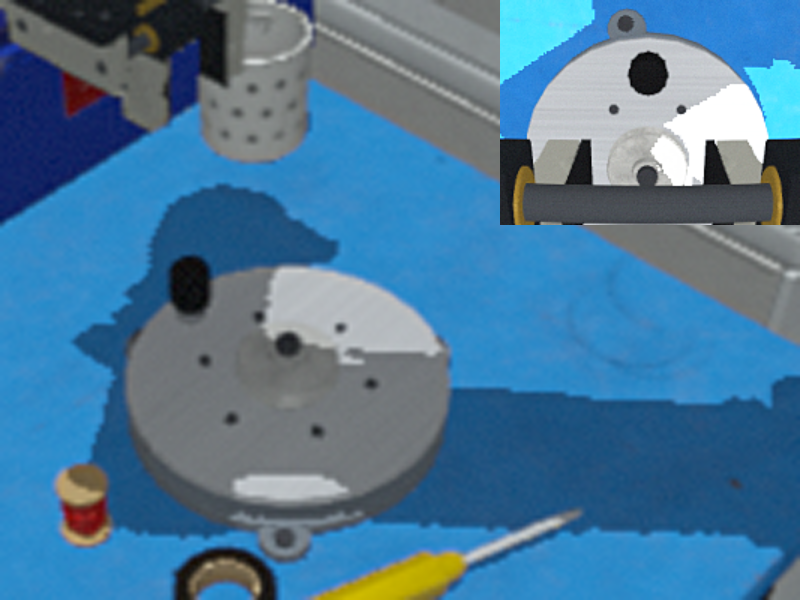

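The picture shows the knob at (190,285) sitting low on its collar, the gripper clear, and the spool, tape and screwdriver in place. I'll check the knob's height numerically before handing in.

Run:
```python
from h import *
c=arm.get_calibration("scene");M=np.linalg.inv(c["cam_to_world"])
def pr(p): q=M@np.r_[p,1];return np.round([c["fx"]*q[0]/q[2]+c["cx"],c["fy"]*q[1]/q[2]+c["cy"]],1)
print("seen mid",200+190/4,80+285/4)
for l in(0,.004,.0085): print(l,pr([.6253,.2017,.062+l]))
print("start: seen",425*.64,226*.64,pr([.5995,.1397,.062]))
```

```text
seen mid 247.5 151.25
0 [247.7 150.1]
0.004 [247.7 148.9]
0.0085 [247.7 147.6]
start: seen 272.0 144.64000000000001 [272.1 142.9]
```

The seen height matches the pin fully home: the same offset of about 1.5 px showed at the start.

```bash
python3 -c "
from station import arm
print(arm.job_done())"
```

```text
the job is handed in; nothing more can be done
None
```

The wheel is turned anticlockwise to the next hole at about 0.87 rad; by the camera the pin is fully home there, the gripper is clear, and the job was handed in at about 16 s.

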